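# Hang a drilled bar on the marking-out jig and lock its sliding leg on the pencil line

### The job

Set up the marking-out jig: first hang the drilled flat bar by its hole over the jig's post so that it lies flat along the steel strip, its free end towards the sliding leg. Then take the sliding leg between the fingers, slide it until its reading edge is on the pencil line on the tape, and pinch the cam lever shut against the leg's upright while you hold the leg on the line. Finish still pinching upright and lever together - do not let go - and leave the other things on the table where they lie.

Things in the scene. Friction and masses are not known exactly. Their poses are not given: they have to be found in the camera images.
- bar_center (a point): Flat aluminium bar, 160 x 30 x 6 mm, 78 g, lying on the table, one 12 mm hole near one end (a shorter bar without a hole is only an offcut). The point is its middle, half-way through its thickness. x runs along the bar from hole end to free end, y across its width, z up.
- bar_hole (a point): Centre of the bar's hole, half-way through the thickness, 68 mm from the bar's middle towards its -x end; axes as the bar's.
- post (a point): Datum post of the fixed jig: upright steel pin, 8 mm diameter, 20 mm tall, its top 5 mm tapered. The point is at its foot, on a steel strip 22 mm wide, 24 mm above the table, on which the bar lies. y runs level along strip and jig, from the post to the sliding leg; x across, from strip to rail; z up. The jig stands at another place and angle each time.
- jig_bed (a point): Middle of the jig's bed, on its top face, 16 mm above the table; axes as post. The bed is 150 mm (x) by 370 mm (y). The strip, 8 mm high, runs along y at x = -35 mm, the post at y = -155 mm. A rail 24 mm wide, its top 34 mm above the table, runs along y at x = +45 mm; its end blocks reach 42 mm above the table.
- mark (a point): Pencil line across a 24 mm wide strip of tan masking tape round the rail: the point is the line's middle on the rail's top, 34 mm above the table. Axes as post. The line lies 75 to 130 mm along the jig from the post.
- leg_edge (a point): The sliding leg's reading edge: the end of its shoe that faces the post (-y), mid rail, on the rail's top. Axes as post. The leg (400 g) slides along y only, friction about 1.2 N while the lever is open, and starts 180 to 225 mm from the post. Shoe 56 mm long (+y from the edge), 44 mm wide, top 46 mm above the table. Its scriber arm, 35 to 58 mm above the table, reaches over the strip at this edge.
- leg_upright (a point): Middle of the leg's upright at gripping height, 88 mm above the table, 16 mm in +y from the reading edge: a dark steel block 20 mm thick along y, 24 mm wide along x, from 46 to 112 mm above the table. Axes as post. Pinch along y from above: one finger stays on its face towards the post (it also pushes the free leg along), the other closes the lever.
- lever_tip (a point): Centre of the round end (10 mm diameter, 20 mm wide) of the aluminium cam lever, 50 mm from its pin. The pin is level along x, 36 mm in +y from the reading edge, 48 mm above the table. Open, the lever leans away from the upright to +y. From the upright's face towards the post to the lever's outer side at the round end: 53 to 60 mm open, 34 mm shut.
- lever (a joint): Angle of the cam lever: 0 fully shut, standing along the upright (a stop); starts at 0.40 to 0.52 rad. It stays where left: about 4 N at its end moves it, 10 N near the shut end. The open lever is stiffer than the leg's sliding friction, so pushing lightly on it slides the leg. Its cam starts to press on the rail at 0.30 rad and brakes the leg more and more.
- offcut: Bystander: short aluminium bar without a hole, 95 x 30 x 6 mm, lying flat; origin under its middle.
- snips: Bystander: sheet-metal snips, 250 mm long, 78 mm wide, lying flat; origin near the pivot, blades to +x.
- bar_clamp: Bystander: steel bar clamp, 260 x 90 mm, lying flat; origin under the middle of its bar.
- tape_roll: Bystander: roll of masking tape, 92 mm across, 24 mm tall, lying flat; origin under its middle.
- pencil: Bystander: pencil, 160 mm long, lying along its x; origin under its middle.
- peg_doll: Bystander: turned wooden peg figure, 34 mm across, 60 mm tall, standing; origin under its middle.
- bobbin: Bystander: empty wooden bobbin, 40 mm across, 50 mm tall, standing; origin under its middle.
Mind the look-alikes: they are no part of the job. Leave any green look-alike of the part that bears bar_center alone.

How it is judged:
On the way, in this order (a step that is already met when the one before it is completed fails the run):
1. the bar hangs on the post by its hole, flat on the steel strip and along it (horizontal distance between bar_hole and post below 0.0035 m and z of bar_hole in the frame of post between 0 and 0.006 m and angle between bar_center's own z axis and vertical below 0.06 rad and angle between the x axis of bar_center and the y axis of post, either way round below 0.14 rad and y of bar_center in the frame of post above 0.05 m), for 0.2 s.
2. the leg, touched by the fingers, stands with its reading edge on the pencil line while the lever is still open (all of step 1 and y of leg_edge in the frame of mark between -0.004 and 0.004 m and value of joint lever above 0.12 rad and contact force between the fingers and leg above 0.2 N), for 0.1 s.
3. the lever is pinched shut against the upright with the leg on the line (all of step 1 and y of leg_edge in the frame of mark between -0.004 and 0.004 m and contact force between the fingers and leg_c0 above 1 N and contact force between the fingers and lever above 1 N and value of joint lever below 0.05 rad), for 0.2 s.
At the end, for the whole second after the job is handed in: Bar flat on the strip, post through its hole (within 3.5 mm of the axis), along the jig within 8 degrees, free end towards the leg; reading edge within 4 mm of the pencil line; lever shut (under 0.05 rad); leg at rest; fingers press on upright and lever with over 1 N each (all of step 3 and linear speed of leg below 0.01 m/s); the arm keeps its last pose, push and grip.
It fails at once if the lever is pushed nearly shut (under 0.12 rad) while the leg is more than 6 mm off the line (value of joint lever below 0.12 rad and (y of leg_edge in the frame of mark above 0.006 m or y of leg_edge in the frame of mark below -0.006 m)).
It fails at once if another thing on the table is moved more than 30 mm (distance of any of offcut, snips, bar_clamp, tape_roll, pencil, peg_doll, bobbin from where it was at the start of the episode above 0.03 m).
It also fails if it takes over 58 s, if anything falls off the work surface, if the arm or the gripper's body presses on something with over 40 N, if the wrist force passes 120 N, or if a joint passes its speed limit or range.

### The arm

A 6-joint arm with a two-finger parallel gripper is mounted at the origin on the work surface. World frame = base frame: x ahead of the robot, y to its left, z up, the work surface at z = 0. Lengths are in m, angles in rad, forces in N, time in s.
With the tool pointing down it reaches from about 0.275 to 0.725 m from the base axis. Payload 15.9 kg.
Tool frame: the origin (TCP) lies midway between the tips of the shut fingers; the grasp point (between the pads) lies 19 mm behind it; z points along the fingers, y is the line along which they close (so a half turn about z gives the same grasp; the last joint's range is limited). The gripper opens to 85 mm and grips with 20 to 120 N. Pads are 22 mm wide; open, the fingers measure 114 mm over their backs; the gripper's body (76 mm by 85 mm) begins 54 mm behind the grasp point. The pads swing forward as they close: fully open they stand 13 mm farther back than shut.
Start: joints at [-1.147, 0.213, -0.034, 1.323, 0, 1.571], TCP at [0.206, -0.456, 0.231] pointing down, gripper open.
Joint ranges: [-2.98, 2.98], [-0.74, 1.72], [-1.14, 1.35], [-2.1, 2.04], [-1.57, 1.44], [-3.14, 3.14]. Speed limits (rad/s): [1.89, 1.89, 2.39, 2.57, 3.14, 3.14].

### API

Orientations are given as [roll, pitch, yaw] about the fixed x, y, z axes, in that order (R = Rz(yaw) Ry(pitch) Rx(roll)).
In Python, from cell import monitor, optics, manip gives the robot as it stands.
- The arm moves only by the tool arm_command, never from a script. Its argument "increments" is text: rows parted by semicolons, each of 7 numbers parted by spaces: the turn, a rotation vector about the tool's x, y, z in rad, then the shift along the tool's x, y, z in cm, then the closure in counts, from 0 (fully open) to 255 (shut). A call has 1 to 8 rows; each row is the pose to reach, as a shift and turn from the pose commanded when the call began, along the tool's axes at that moment; what a row does not reach only later rows make up. A row lasts 1/10 s, in which the tool goes at most 50 mm and 8.59 degrees, less where a joint would pass 70% of its speed; a pose out of reach is approached as far as the arm can. A call with a gripper value outside its range is refused whole. The fingers move at their own pace and stop on an object; the grip force is fixed at half the most. Time passes only in rows, so rows that repeat a pose let the fingers close. It gives the time, the measured TCP pose, the force, the opening and the grip force at its end, in the units of the state.
- monitor.read_state(): the state, without advancing time (a new reading comes with each control period).
- optics.get_image(name): name is "scene" or "side" or "wrist"; returns a dict with "color" (480x640x3 uint8, red, green, blue), "vfov" (degrees; the focal length in pixels is half the picture's height over the tangent of half this angle, whatever the lens; pixels are square), "cx", "cy" (the principal point, pixels), "extrinsics" (4x4, takes a point from world to camera coordinates). Camera axes: x right, y up, looking along -z (the intrinsics and any distortion apply to the point x, -y, -z); pixel columns grow to the right and rows downward; lengths in m; the calibration is good to about 2 mm. A picture is of the moment at which its call begins. There is no depth.
- manip.sign_off(): hands the job in; it is judged then, once.
The state is a dict: "clock": time; "joint_pos": joint angles; "dq": joint speeds; "joint_torque": joint torques, N m; "position": TCP position; "tool_rot": TCP orientation; "force": force on the tool from outside, world axes, zero at the start; "torque": the same for the moment, N m; "width": finger opening in m; "gripper_force": force on a finger pad.
Only numpy, scipy, OpenCV 4.12 (cv2) and the standard library are available. Lean on these libraries where they do the work, as an engineer would, in place of code of your own. Each camera call takes 0.05 s, during which the arm holds its last target. There are 200 camera calls.

## Working session

There is one attempt and no reset: what is moved stays moved. The work goes in short steps, Python scripts to look and compute and a tool call to move; the robot and the scene stay as the last step left them, time stands still between calls to the robot, and variables do not carry over. Pictures are saved under pics/ and viewed, at most 10 in all, crops included, and the job is handed in when it is done.

Besides the shell and the picture viewer there is one more tool, called as name(argument=value, ...), one argument or row to a line, values as JSON. arm_command: Moves the arm, as the interface text tells. Its arguments: {"type":"object","properties":{"increments":{"type":"string"}},"required":["increments"]}

```bash
ls; mkdir -p pics
cat > h.py <<'E'
import numpy as np, cv2, sys
sys.path.insert(0,'.')
from cell import monitor, optics, manip
def grab(n,save=None):
    d=optics.get_image(n)
    if save: cv2.imwrite('pics/'+save+'.png',d['color'][:,:,::-1])
    np.save('/tmp/last_'+n+'.npy',d,allow_pickle=True)
    return d
def last(n): return np.load('/tmp/last_'+n+'.npy',allow_pickle=True).item()
def ray(d,u,v):
    f=240/np.tan(np.radians(d['vfov'])/2); E=np.array(d['extrinsics'])
    c=np.array([(u-d['cx'])/f,-(v-d['cy'])/f,-1.0]); R=E[:3,:3]
    return -R.T@E[:3,3], R.T@c
def plane(d,u,v,z):
    o,r=ray(d,u,v); return o+r*(z-o[2])/r[2]
def proj(d,p):
    f=240/np.tan(np.radians(d['vfov'])/2); E=np.array(d['extrinsics'])
    c=E[:3,:3]@np.array(p)+E[:3,3]; return np.array([d['cx']+f*c[0]/-c[2], d['cy']-f*c[1]/-c[2]])
E
python3 - <<'E'
from h import *
for n in ('scene','side','wrist'):
    d=grab(n,n+'0'); print(n,{k:v for k,v in d.items() if k!='color'})
s=monitor.read_state(); print(s)
E
```

```text
pics
scene {'vfov': 46.44289420303019, 'cx': 304.0022135203708, 'cy': 229.04970810411166, 'extrinsics': array([[-0.86041602,  0.50920569,  0.01984543,  0.48501765],
       [-0.30949144, -0.55310013,  0.7734955 ,  0.09178596],
       [ 0.40484482,  0.65938593,  0.63349102, -1.42908134],
       [ 0.        ,  0.        ,  0.        ,  1.        ]])}
side {'vfov': 55.10693649584836, 'cx': 319.468078762966, 'cy': 242.43016084944145, 'extrinsics': array([[-0.84025209, -0.54169603, -0.0232772 ,  0.47366306],
       [ 0.31755635, -0.52646733,  0.7886635 , -0.24236839],
       [-0.43947058,  0.65528433,  0.61438429, -0.73388902],
       [ 0.        ,  0.        ,  0.        ,  1.        ]])}
wrist {'vfov': 71.86031316417346, 'cx': 330.5898640225396, 'cy': 242.90430724244547, 'extrinsics': array([[ 0.41186755, -0.9112412 , -0.00214297, -0.49853617],
       [ 0.86066401,  0.38977786, -0.32761363,  0.04289835],
       [ 0.29937032,  0.13308905,  0.94480936, -0.38128524],
       [ 0.        ,  0.        ,  0.        ,  1.        ]])}
{'clock': 0.15, 'joint_pos': array([-1.14699749e+00,  2.13268120e-01, -3.48716140e-02,  1.32346512e+00,
        1.72476668e-05,  1.57079061e+00]), 'dq': array([-6.86537046e-04, -1.44263189e-03,  3.15172158e-03,  8.76838934e-05,
        4.44034685e-04,  2.50294824e-03]), 'joint_torque': array([-4.05743076e-04, -6.86406755e+01,  4.87247729e+01,  1.31824758e-02,
       -3.28787655e-05, -1.72974168e-06]), 'position': array([ 0.20552219, -0.45555194,  0.23093454]), 'tool_rot': array([-3.14078413e+00, -1.72522841e-05,  4.23804540e-01]), 'force': array([ 0.66879249, -1.0317195 , -0.2419686 ]), 'torque': array([ 0.03163714,  0.04489847, -0.06469251]), 'gripper_force': 0.0, 'width': 0.08521646594693912}
```

View pics/scene0.png

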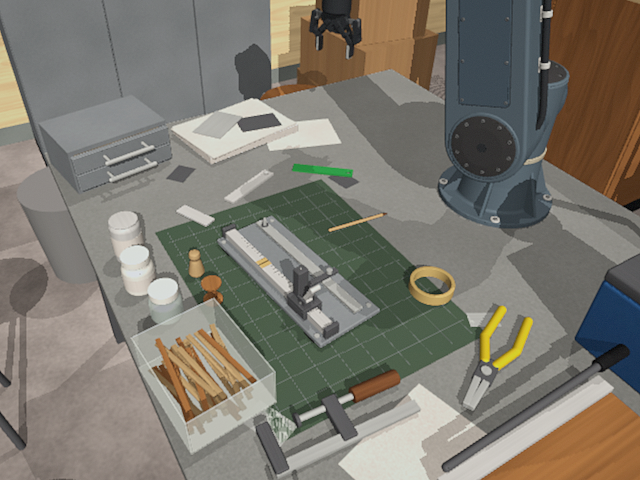

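View pics/side0.png

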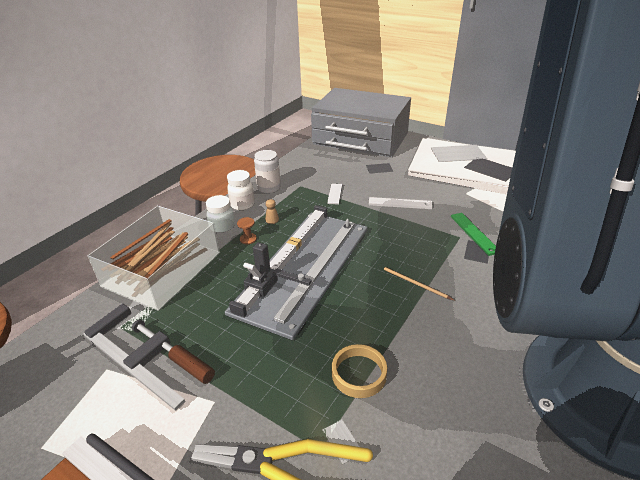

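The scene view shows three bar candidates: the long grey bar at (250,185), the offcut at (195,215), and the green look-alike at (322,170). In the side view they are at (400,203), (335,193) and (473,233). The long grey bar is the one I want; I'll check it in a crop together with the jig.

Run:
```python
from h import *
a=last('scene');b=last('side')
def crop(d,x,y,w,h,s): return cv2.resize(d['color'][y:y+h,x:x+w,::-1],None,fx=s,fy=s,interpolation=cv2.INTER_CUBIC)
m=np.zeros((600,800,3),np.uint8)
c=crop(a,215,160,70,50,5);m[:250,:350]=c
c=crop(b,355,190,90,30,5);m[:150,350:800]=c
c=crop(a,215,210,170,140,2);m[250:530,:340]=c
c=crop(b,220,195,155,145,2.9);m[160:160+c.shape[0],345:345+c.shape[1]]=c
cv2.imwrite('pics/m1.png',m)
for n,d,u,v,z in (('bar',a,250,185,.003),('bar',b,400,203,.003),('post',a,268,222,.044),('post',b,347,225,.044)): print(n,plane(d,u,v,z))
```

```text
bar [ 0.52918596 -0.32960012  0.003     ]
bar [ 0.52958067 -0.32858405  0.003     ]
post [ 0.58290115 -0.12714628  0.044     ]
post [ 0.56951707 -0.12575261  0.044     ]
```

View pics/m1.png

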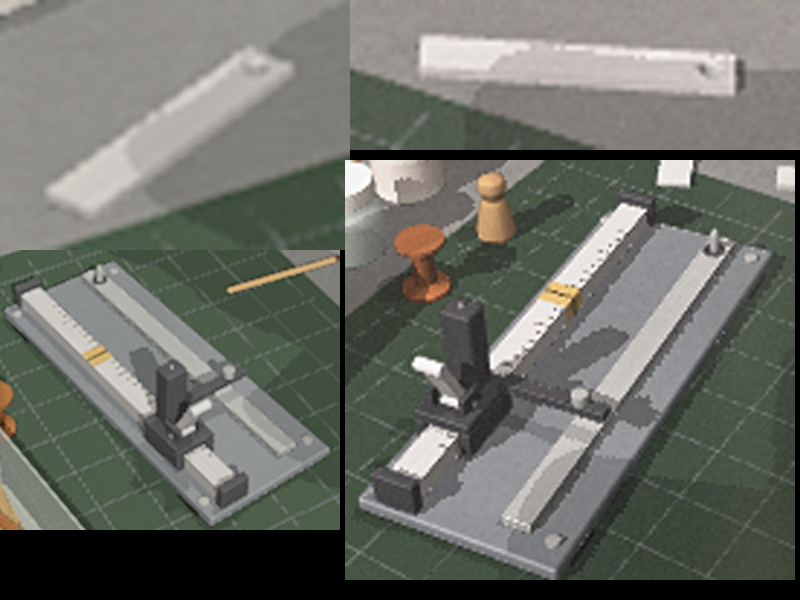

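The crop confirms the choice: the long bar has its hole at scene (266,173) and side (427,204). The post top is at scene (264,219) and side (347,220). The tape line is at scene (263.5,261.5) and side (294,241). The upright top is at scene (301,266) and side (260,245).

```bash
cat >> h.py <<'E'
def tri(d1,p1,d2,p2):
    o1,r1=ray(d1,*p1);o2,r2=ray(d2,*p2)
    t=np.linalg.lstsq(np.c_[r1,-r2],o2-o1,rcond=None)[0]
    a=o1+t[0]*r1;b=o2+t[1]*r2
    return (a+b)/2,np.linalg.norm(a-b)
E
python3 - <<'E'
from h import *
np.set_printoptions(precision=4,suppress=True)
a=last('scene');b=last('side')
for n,p,q,z in (('hole',(266.4,173.4),(427,204),.006),('posttop',(264,219),(347.2,219.8),.044),('mark',(263.5,261.5),(294.1,241.2),.034),('uptop',(301,266),(260,244.7),.112)):
    print(n,tri(a,p,b,q),plane(a,*p,z)[:2],plane(b,*q,z)[:2])
# bar mask
for d,(x,y,w,h) in ((a,(215,160,70,50)),(b,(362,192,76,20))):
    im=d['color'][y:y+h,x:x+w]; hsv=cv2.cvtColor(im,cv2.COLOR_RGB2HSV)
    m=((hsv[...,2]>140)&(hsv[...,1]<40)).astype(np.uint8)
    n,l,st,c=cv2.connectedComponentsWithStats(m); i=1+st[1:,4].argmax()
    mm=np.argwhere(l==i)[:,::-1]
    P=np.array([plane(d,u+x,v+y,.006)[:2] for u,v in mm],np.float32)
    r=cv2.minAreaRect(P); print('bar',r,len(mm),P.mean(0))
# wrist camera pose rel tool
w=last('wrist');E=np.array(w['extrinsics']);print('wristcam pos',-E[:3,:3].T@E[:3,3])
E
```

```text
hole (array([ 0.468 , -0.3564,  0.004 ]), np.float64(0.001518665696109349)) [ 0.4699 -0.3525] [ 0.4673 -0.3549]
posttop (array([ 0.5824, -0.1483,  0.039 ]), np.float64(0.001972965568088282)) [ 0.5857 -0.1411] [ 0.5794 -0.1436]
mark (array([ 0.6465, -0.0267,  0.0331]), np.float64(0.0008104131685524018)) [ 0.6467 -0.0264] [ 0.6455 -0.0252]
uptop (array([0.631, 0.099, 0.115]), np.float64(0.0019466518441913117)) [0.629  0.0949] [0.6331 0.0975]
bar ((0.5331832766532898, -0.33700069785118103), (0.218853160738945, 0.177912175655365), 61.18181610107422) 2081 [ 0.5438 -0.3601]
bar ((0.5310205221176147, -0.33458268642425537), (0.1992042362689972, 0.08529821783304214), 30.647640228271484) 1198 [ 0.5368 -0.3386]
wristcam pos [ 0.2826 -0.4203  0.3732]
```

arm_command(
  increments="0 0 1.1 31 1.6 7 0;0 0 1.1 31 1.6 7 0;0 0 1.1 31 1.6 7 0;0 0 1.1 31 1.6 7 0;0 0 1.1 31 1.6 7 0;0 0 1.1 31 1.6 7 0;0 0 1.1 31 1.6 7 0;0 0 1.1 31 1.6 7 0",
)

```text
clock: 0.95
position: [0.4879, -0.3536, 0.1591]
tool_rot: [-3.124, 0.002, -0.636]
force: [-1.1, 0.2, 0.5]
width: 0.0852
gripper_force: 0.0
```

arm_command(
  increments="0 0 1.1 0 0 0 0;0 0 1.1 0 0 0 0;0 0 1.1 0 0 0 0;0 0 1.1 0 0 0 0;0 0 1.1 0 0 0 0;0 0 1.1 0 0 0 0;0 0 1.1 0 0 0 0;0 0 1.1 0 0 0 0",
)

```text
clock: 1.75
position: [0.3617, -0.4374, 0.1615]
tool_rot: [-2.884, 0.07, -1.021]
force: [-0.1, -0.1, 0.0]
width: 0.0852
gripper_force: 0.0
```

arm_command(
  increments="0 0 0.98 0 0 0 0;0 0 0.98 0 0 0 0;0 0 0.98 0 0 0 0;0 0 0.98 0 0 0 0;0 0 0.98 0 0 0 0;0 0 0.98 0 0 0 0;0 0 0.98 0 0 0 0;0 0 0.98 0 0 0 0",
)

```text
clock: 2.55
position: [0.2265, -0.4669, 0.1626]
tool_rot: [-2.709, 0.305, -1.376]
force: [0.4, 0.1, -0.3]
width: 0.0854
gripper_force: 0.0
```

Run:
```python
from h import *
np.set_printoptions(precision=4,suppress=True)
d=grab('wrist','w1'); s=monitor.read_state(); print(s['position'],s['tool_rot'],s['clock'],s['joint_pos'],s['dq'],proj(d,(.468,-.354,.006)))
```

```text
[ 0.2244 -0.4669  0.1625] [-2.7091  0.3066 -1.3799] 2.6 [-1.3808  0.5231  0.1136  1.4683  0.4322  3.1406] [ 0.0371 -0.0041  0.0081 -0.0147 -0.0089 -0.001 ] [198.8186 210.8888]
```

View pics/w1.png

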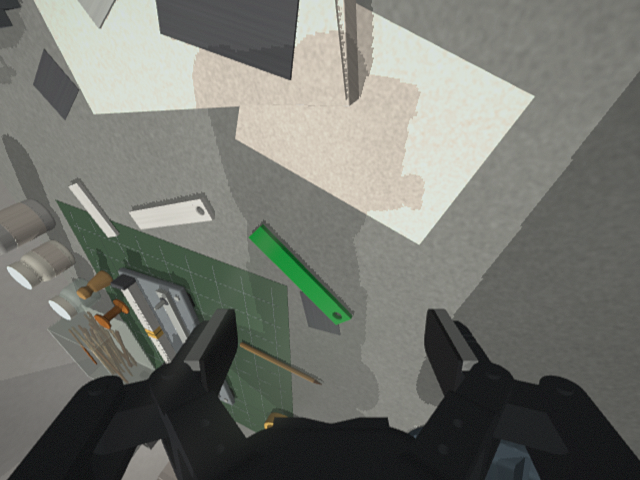

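The wrist view shows the bar at (172,212) with its hole at (201,210), close to the predicted (199,211). The tool tilted because joint 6 reached its limit, so I must turn the other way.

```bash
cat >> h.py <<'E'
from scipy.spatial.transform import Rotation as Ro
def inc(pos,yaw):
    s=monitor.read_state(); R0=Ro.from_euler('xyz',s['tool_rot']); Rt=Ro.from_euler('xyz',[np.pi,0,yaw])
    r=(R0.inv()*Rt).as_rotvec(); p=R0.inv().apply(np.array(pos)-s['position'])*100
    print('turn',r.round(3),'cm',p.round(2)); return r,p
E
python3 - <<'E'
from h import *
inc((.42,-.37,.16),-.55)
E
```

```text
turn [-0.532  0.107 -0.876] cm [ -5.46 -18.27  10.63]
```

arm_command(
  increments="-0.532 0.107 -0.876 -5.46 -18.27 10.63 0;-0.532 0.107 -0.876 -5.46 -18.27 10.63 0;-0.532 0.107 -0.876 -5.46 -18.27 10.63 0;-0.532 0.107 -0.876 -5.46 -18.27 10.63 0;-0.532 0.107 -0.876 -5.46 -18.27 10.63 0;-0.532 0.107 -0.876 -5.46 -18.27 10.63 0;-0.532 0.107 -0.876 -5.46 -18.27 10.63 0;-0.532 0.107 -0.876 -5.46 -18.27 10.63 0",
)

```text
clock: 3.4
position: [0.4233, -0.3674, 0.1606]
tool_rot: [3.138, -0.003, -0.54]
force: [0.2, -0.2, -0.2]
width: 0.0857
gripper_force: 0.0
```

Run:
```python
from h import *
inc((.496,-.343,.16),.55)
```

```text
turn [ 0.005 -0.    -1.09 ] cm [ 4.98 -5.83  0.05]
```

arm_command(
  increments="0.005 0 -1.09 5 -5.8 0 0;0.005 0 -1.09 5 -5.8 0 0;0.005 0 -1.09 5 -5.8 0 0;0.005 0 -1.09 5 -5.8 0 0;0.005 0 -1.09 5 -5.8 0 0;0.005 0 -1.09 5 -5.8 0 0;0.005 0 -1.09 5 -5.8 0 0;0.005 0 -1.09 5 -5.8 0 0",
)

```text
clock: 4.2
position: [0.4947, -0.3457, 0.16]
tool_rot: [-3.139, -0.002, 0.547]
force: [-0.1, -0.6, 0.3]
width: 0.0857
gripper_force: 0.0
```

arm_command(
  increments="0 0 -1.1 0 0 0 0;0 0 -1.1 0 0 0 0;0 0 -1.1 0 0 0 0;0 0 -1.1 0 0 0 0;0 0 -1.1 0 0 0 0;0 0 -1.1 0 0 0 0;0 0 -1.1 0 0 0 0;0 0 -1.1 0 0 0 0",
)

```text
clock: 5.0
position: [0.4947, -0.3457, 0.16]
tool_rot: [3.141, -0.003, 1.647]
force: [-0.8, -0.5, 0.1]
width: 0.0853
gripper_force: 0.0
```

arm_command(
  increments="0 0 -1.1 0 0 0 0;0 0 -1.1 0 0 0 0;0 0 -1.1 0 0 0 0;0 0 -1.1 0 0 0 0;0 0 -1.1 0 0 0 0;0 0 -1.1 0 0 0 0;0 0 -1.1 0 0 0 0;0 0 -1.1 0 0 0 0",
)

```text
clock: 5.8
position: [0.4947, -0.3457, 0.16]
tool_rot: [3.138, -0.001, 2.747]
force: [-0.4, 0.2, -0.7]
width: 0.0851
gripper_force: 0.0
```

arm_command(
  increments="0 0 -0.78 0 0 2 0;0 0 -0.78 0 0 2 0;0 0 -0.78 0 0 2 0;0 0 -0.78 0 0 2 0;0 0 -0.78 0 0 2 0;0 0 -0.78 0 0 2 0;0 0 -0.78 0 0 2 0",
)

```text
clock: 6.5
position: [0.4948, -0.3456, 0.1402]
tool_rot: [3.14, 0.001, -2.763]
force: [0.5, -0.0, 0.1]
width: 0.0855
gripper_force: 0.0
```

Run:
```python
from h import *
np.set_printoptions(precision=4,suppress=True)
d=grab('wrist','w2'); s=monitor.read_state(); print(s['position'],s['tool_rot'],s['clock'],s['joint_pos'],proj(d,(.468,-.354,.006)))
```

```text
[ 0.4949 -0.3455  0.1402] [ 3.1398  0.0013 -2.7639] 6.55 [-0.6106  0.4567  0.0767  1.1916  0.0021 -0.9883] [331.6322 198.5422]
```

View pics/w2.png

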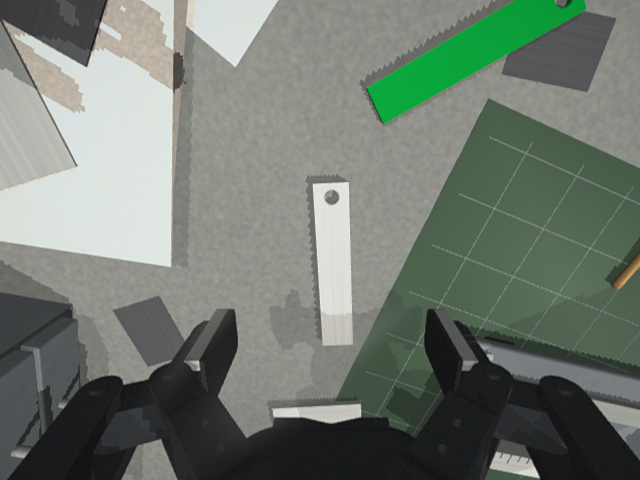

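The hole is at (332,197), the hole end at (331,182) and the free end at (338,345), so the bar lies centred between the fingers.

Run:
```python
from h import *
np.set_printoptions(precision=4,suppress=True)
d=last('wrist')
h=plane(d,332,197,.006);f=plane(d,337.5,345,.006);e=plane(d,331,182.5,.006)
u=(f-e)/np.linalg.norm(f-e);print(h,f,e,np.linalg.norm(f-e),np.linalg.norm(f-h))
yaw=np.arctan2(u[1],u[0]);print(yaw)
g=h+.032*u;print(g)
inc((g[0],g[1],.05),yaw+np.pi)
```

```text
[ 0.4667 -0.3542  0.006 ] [ 0.602  -0.2942  0.006 ] [ 0.4557 -0.3595  0.006 ] 0.16021845195364265 0.1480265693691569
0.41947009811412944
[ 0.4959 -0.3412  0.006 ]
turn [ 0.002  0.001 -0.042] cm [-0.24  0.35  9.02]
```

arm_command(
  increments="0 0 -0.042 -0.24 0.35 5 90;0 0 -0.042 -0.24 0.35 9 90;0 0 -0.042 -0.24 0.35 12 90;0 0 -0.042 -0.24 0.35 13.2 90;0 0 -0.042 -0.24 0.35 13.8 90;0 0 -0.042 -0.24 0.35 14 90;0 0 -0.042 -0.24 0.35 14 90",
)

```text
clock: 7.25
position: [0.4969, -0.3415, 0.0016]
tool_rot: [-3.141, 0.002, -2.717]
force: [0.3, 0.8, 0.1]
width: 0.0553
gripper_force: 0.0
```

arm_command(
  increments="0 0 0 0 0 0 200;0 0 0 0 0 0 200;0 0 0 0 0 0 200;0 0 0 0 0 0 200;0 0 0 0 0 0 200",
)

```text
clock: 7.75
position: [0.4967, -0.3414, 0.0017]
tool_rot: [-3.141, 0.002, -2.717]
force: [-1.4, 1.0, 10.4]
width: 0.0272
gripper_force: 58.5
```

arm_command(
  increments="0 0 0 0 0 -2 200;0 0 0 0 0 -6 200;0 0 0 0 0 -12 200;0 0 0 0 0 -12 200",
)

```text
clock: 8.15
position: [0.4982, -0.3426, 0.1265]
tool_rot: [-3.136, 0.005, -2.717]
force: [1.0, -0.2, 0.5]
width: 0.0273
gripper_force: 59.4
```

Run:
```python
from h import *
np.set_printoptions(precision=4,suppress=True)
d=grab('wrist','w3');s=monitor.read_state();print(s['force'],s['width'],s['position'])
inc((.582-.0039,-.145+.0318,.122),np.radians(-83))
```

```text
[-0.5224 -0.0011  0.3384] 0.027212763988780704 [ 0.4981 -0.3425  0.1255]
turn [-0.008  0.001 -1.268] cm [-16.74  17.59   0.34]
```

View pics/w3.png

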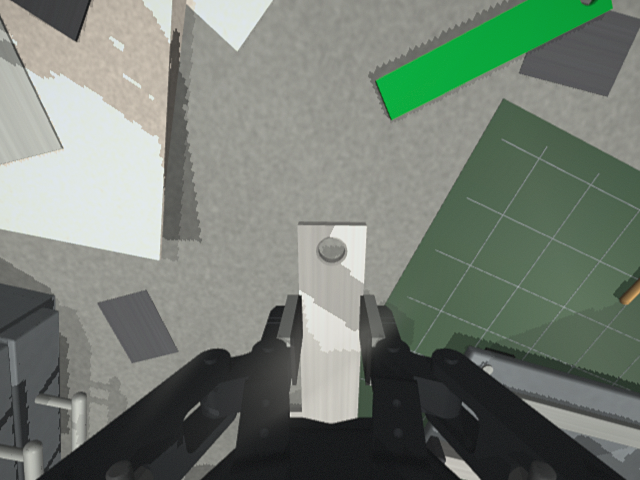

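The bar is held straight, with the hole at (332,250).

arm_command(
  increments="0 0 -1.1 -16.7 17.6 0.3 200;0 0 -1.1 -16.7 17.6 0.3 200;0 0 -1.1 -16.7 17.6 0.3 200;0 0 -1.1 -16.7 17.6 0.3 200;0 0 -1.1 -16.7 17.6 0.3 200;0 0 -1.1 -16.7 17.6 0.3 200;0 0 -1.1 -16.7 17.6 0.3 200;0 0 -1.1 -16.7 17.6 0.3 200",
)

```text
clock: 9.0
position: [0.5752, -0.1113, 0.1165]
tool_rot: [3.141, 0.001, -1.61]
force: [0.6, 0.0, 0.3]
width: 0.0275
gripper_force: 59.4
```

arm_command(
  increments="0 0 -0.168 0 0 0 200;0 0 -0.168 0 0 0 200;0 0 -0.168 0 0 0 200",
)

```text
clock: 9.3
position: [0.5753, -0.1118, 0.117]
tool_rot: [3.142, 0.001, -1.452]
force: [0.9, 0.0, -0.7]
width: 0.0271
gripper_force: 59.4
```

Run:
```python
from h import *
np.set_printoptions(precision=4,suppress=True)
d=last('wrist')
# hole in tool frame from w3
def tool():
    s=monitor.read_state(); return Ro.from_euler('xyz',s['tool_rot']),s['position']
R=Ro.from_euler('xyz',[-3.136,.005,-2.717]);p=np.array([.4981,-.3425,.1255])
h=plane(d,332,249,.1255+.0043);print('hole tool',R.inv().apply(h-p))
d=grab('wrist','w4');R,p=tool();s=monitor.read_state();print(p,s['tool_rot'],s['clock'])
print(proj(d,(.582,-.1465,.044)),proj(d,(.582,-.1465,.024)))
```

```text
hole tool [ 0.0332  0.0013 -0.0045]
[ 0.5754 -0.1119  0.1172] [-3.1414  0.0014 -1.4522] 9.35
[326.5534 205.3877] [326.851  199.1976]
```

View pics/w4.png

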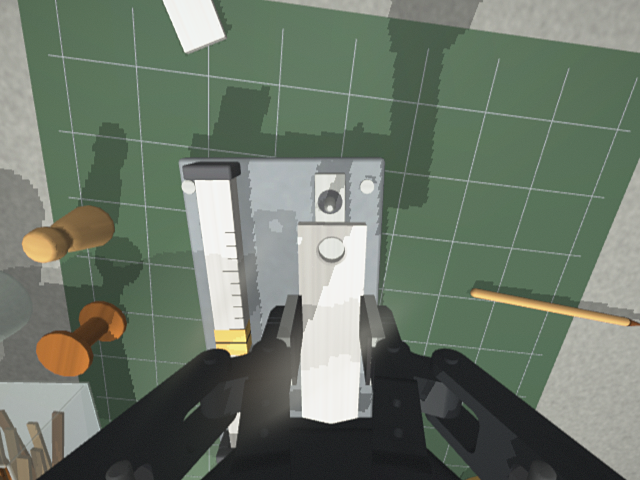

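The wrist view shows the post ahead of the hole at about (330,203), with the hole at (331,249). The bed's end edge runs from (181,160) to (383,158), and the tape is at (231,342).

Run:
```python
from h import *
np.set_printoptions(precision=4,suppress=True,linewidth=200)
d=last('wrist')
a=plane(d,181,160,.016);b=plane(d,384,158,.016)
print(a,b,np.linalg.norm(a-b),'jig -x->yaw of x', np.arctan2(*(a-b)[[1,0]]))
# rail left top edge & strip
g=cv2.cvtColor(d['color'],cv2.COLOR_RGB2GRAY)
print(g[184:224,312:350:2])
s=cv2.cvtColor(d['color'],cv2.COLOR_RGB2HSV)
# rail bright edges at rows
for v in (190,220,260,300):
    r=g[v,170:260].astype(int);e=np.diff(r);i,j=e.argmax(),e.argmin();print(v,170+i,170+j,r[i:i+2],r[j:j+2])
for v in range(318,372,3): print(v,d['color'][v,225],d['color'][v,238])
```

```text
[ 0.6887 -0.1606  0.016 ] [ 0.5448 -0.1793  0.016 ] 0.14514263321753415 jig -x->yaw of x 0.12941235916257018
[[155 137 226 226 226 228 230 228 227 181 175 174 174 172 174 177 169 129 134]
 [155 136 227 226 226 228 230 229 227 180 175 173 175 170 175 177 192 128 135]
 [158 134 227 226 226 228 230 229 229 182 177 172 175 172 173 174 208 127 133]
 [160 132 226 226 226 229 230 230 229 177 177 173 175 170 170 175 207 125 132]
 [158 138 226 226 226 229 232 231 232 173 179 175 175 171 177 219 211 125 130]
 [159 142 226 226 226 229 235 223 190 139 150 175 179 170 212 232 215 125 132]
 [160 143 226 226 227 232 219 157 114  94 104 131 175 172 228 229 213 125 131]
 [159 142 226 226 230 207 153 113  87  83  86  84 129 167 227 230 212 127 129]
 [158 141 226 226 232 149 110 113  90  86  85  85  83 148 232 229 211 125 132]
 [156 139 226 229 204 116 111 114  86  85  85  83  82 111 232 231 209 125 131]
 [157 139 225 231 150 109 113 115  82  86  85  84  84  84 195 231 210 126 130]
 [158 139 226 232 121 112 115 114  84  85  85  83  84  98 135 234 207 126 130]
 [158 140 228 223 111 113 116 101  88  92  
[... 2137 characters left out ...]
11 111 111 113 114 116 118 117]]
190 195 229 [166 247] [241 162]
220 199 232 [188 247] [242 169]
260 204 237 [158 200] [185 117]
300 210 240 [169 237] [232 163]
318 [233 232 227] [150 149 143]
321 [234 232 227] [235 234 229]
324 [235 235 229] [235 233 229]
327 [235 235 229] [238 238 235]
330 [240 222 152] [235 198 108]
333 [242 220 124] [242 218 123]
336 [242 218 122] [242 220 122]
339 [244 222 125] [245 238 142]
342 [116  99  71] [124 113  80]
345 [247 224 126] [248 241 144]
348 [250 227 126] [244 238 144]
351 [27 29 34] [242 221 125]
354 [37 38 37] [251 231 149]
357 [39 38 38] [36 36 38]
360 [40 40 39] [47 47 44]
363 [39 39 39] [47 46 44]
366 [39 39 39] [48 47 43]
369 [41 42 40] [51 49 48]
```

Run:
```python
from h import *
np.set_printoptions(precision=4,suppress=True,linewidth=200)
d=last('wrist');s=monitor.read_state();R=Ro.from_euler('xyz',s['tool_rot']);p=s['position'];print(p,s['tool_rot'])
for us in ((195.5,199.5,204.5,210.5),(229.5,232.5,237.5,240.5)):
    P=np.array([plane(d,u,v+.5,.034) for u,v in zip(us,(190,220,260,300))]);q=P[-1]-P[0];print('rail',P[0],P[-1],np.arctan2(q[1],q[0]))
post=plane(d,329.7,208,.044);foot=plane(d,329.7,202,.026);hole=plane(d,331.5,249,p[2]+.0043)
mark=plane(d,231,342.5,.034)
print('post',post,foot,'hole',hole,'mark',mark)
y=1.70;ux=np.array([np.cos(y-np.pi/2),np.sin(y-np.pi/2)]);uy=np.array([-ux[1],ux[0]])
e=(mark-post)[:2];print('mark in post',e@ux,e@uy)
print('shift tool cm',R.inv().apply(post-hole)*100, 'TCP', p+np.r_[(post-hole)[:2],0])
```

```text
[ 0.5754 -0.1119  0.1172] [-3.1414  0.0014 -1.4522]
rail [ 0.6718 -0.1438  0.034 ] [ 0.6616 -0.0598  0.034 ] 1.6921163173746292
rail [ 0.6488 -0.1466  0.034 ] [ 0.6388 -0.0625  0.034 ] 1.6897239246342914
post [ 0.5797 -0.145   0.044 ] [ 0.5798 -0.1451  0.026 ] hole [ 0.5788 -0.1448  0.1215] mark [ 0.6452 -0.0234  0.034 ]
mark in post 0.080588931788077 0.11216060681590218
shift tool cm [ 0.0467 -0.0921  7.7505] TCP [ 0.5763 -0.1121  0.1172]
```

arm_command(
  increments="0 0 0 0.05 -0.1 3 200;0 0 0 0.05 -0.1 5.5 200;0 0 0 0.05 -0.1 6.4 200;0 0 0 0.05 -0.1 6.4 200;0 0 0 0.05 -0.1 6.4 200",
)

```text
clock: 9.85
position: [0.5772, -0.1123, 0.0547]
tool_rot: [-3.14, 0.001, -1.449]
force: [0.7, 0.5, -0.1]
width: 0.0271
gripper_force: 59.4
```

Run:
```python
from h import *
np.set_printoptions(precision=4,suppress=True,linewidth=200)
d=grab('wrist','w5');s=monitor.read_state();R=Ro.from_euler('xyz',s['tool_rot']);p=s['position'];print(p,s['tool_rot'],s['clock'])
h=p+R.apply([.0336,.0013,-.0043]);print(proj(d,h),proj(d,(.5797,-.145,.044)))
u,v=proj(d,h).astype(int)
g=cv2.cvtColor(d['color'],cv2.COLOR_RGB2GRAY);print(g[v-20:v+20:2,u-22:u+22:2])
cv2.imwrite('pics/c5.png',cv2.resize(d['color'][v-40:v+40,u-50:u+50,::-1],None,fx=6,fy=6))
```

```text
[ 0.5775 -0.1123  0.055 ] [-3.1392  0.0007 -1.4492] 9.9
[332.7539 247.8789] [333.4804 238.8415]
[[215 208 209 206 206 208 214 214 210 206 206 207 210 210 212 212 212 212 210 215 213 208]
 [214 206 207 207 204 206 211 211 208 203 204 206 208 210 211 211 209 209 208 217 241 239]
 [214 206 206 205 202 204 212 210 206 202 204 207 208 209 210 211 211 209 206 247 245 244]
 [214 206 207 205 204 207 211 210 206 204 203 205 208 210 210 209 209 209 211 247 244 244]
 [213 205 208 206 203 206 210 210 209 206 206 208 208 210 211 210 209 208 214 246 244 244]
 [214 206 207 205 204 205 213 213 182 160 153 152 162 173 203 212 210 206 246 245 244 244]
 [212 206 209 207 204 208 197 141 106  93 141 144 144 142 122 175 208 211 246 245 244 244]
 [211 206 208 206 205 173 170 191 143  89  99 151 145  98  76 129 165 215 245 245 244 244]
 [213 205 208 208 186 169 206 209 213 203 177 169 121 162 176 177 165 247 245 245 244 244]
 [212 206 207 207 162 202 205 207 211 208 208 153 143 159 171 175 169 244 244 244 244 243]
 [213 206 208 192 156 205 205 207 211 208 206 144 143 144 171 175 172 189 242 245 244 243]
 [214 206 209 184 144 203 206 209 211 208 205 139 145 142 171 174 174 140 240 244 244 244]
 [214 207 209 186 138 199 207 208 211 208 153 143 142 145 176 175 176 118 237 245 244 243]
 [213 206 208 191 169 132 205 208 211 208 205 208 143 145 177 177 150 148 236 245 244 244]
 [213 206 209 202 179 114 136 208 212 207 204 177 142 176 177 154 103 222 235 245 244 244]
 [214 207 207 207 182 173 110 126 177 211 210 153 144 161 129 109 148 224 244 244 244 243]
 [213 206 206 207 200 188 174 116 114 119 123 122 119 112 109 144 219 232 245 244 244 243]
 [212 206 208 206 204 202 195 186 136 119 114 112 112 127 174 212 231 245 244 244 244 243]
 [212 206 206 208 206 206 209 201 196 187 181 181 181 194 210 239 245 244 244 244 244 243]
 [212 206 208 208 204 206 212 211 203 197 198 198 201 211 247 245 244 244 244 244 244 243]]
```

View pics/c5.png

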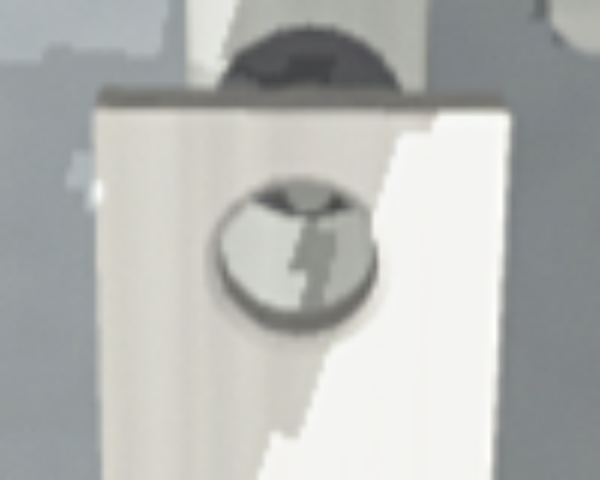

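Through the hole, at (331.3,249.7), the post's top shows at (332.8,239.4), as predicted. I'll compute the residual shift.

Run:
```python
from h import *
np.set_printoptions(precision=4,suppress=True,linewidth=200)
d=last('wrist');s=monitor.read_state();R=Ro.from_euler('xyz',s['tool_rot']);p=s['position']
h=plane(d,331.3,249.7,p[2]+.0043);q=plane(d,332.8,239.4,.044);print(h,q,R.inv().apply(q-h)*100)
```

```text
[ 0.5808 -0.1449  0.0593] [ 0.58   -0.1447  0.044 ] [-0.0312  0.0784  1.527 ]
```

arm_command(
  increments="0 0 0 -0.02 0.07 0.3 200;0 0 0 -0.02 0.07 0.9 200;0 0 0 -0.02 0.07 1.4 200;0 0 0 -0.02 0.07 1.8 200;0 0 0 -0.02 0.07 1.8 200",
)

```text
clock: 10.4
position: [0.5755, -0.1119, 0.0349]
tool_rot: [3.141, 0.002, -1.449]
force: [-0.8, -0.1, -0.6]
width: 0.0278
gripper_force: 59.4
```

arm_command(
  increments="0 0 0 0 0 0.4 200;0 0 0 0 0 0.7 200;0 0 0 0 0 0.85 200;0 0 0 0 0 0.85 200",
)

```text
clock: 10.8
position: [0.5758, -0.112, 0.027]
tool_rot: [-3.141, 0.001, -1.448]
force: [0.3, 1.3, -0.2]
width: 0.0276
gripper_force: 59.4
```

Run:
```python
from h import *
np.set_printoptions(precision=4,suppress=True,linewidth=200)
d=grab('wrist','w6');s=monitor.read_state();print(s['position'],s['tool_rot'],s['force'],s['torque'],s['clock'])
u,v=331,249
print(cv2.cvtColor(d['color'],cv2.COLOR_RGB2GRAY)[v-22:v+22:2,u-22:u+22:2])
```

```text
[ 0.5759 -0.112   0.0272] [-3.1409  0.0013 -1.4484] [ 0.1336 -0.1577 -1.0735] [-0.0017  0.0024  0.0175] 10.85
[[215 213 208 210 207 207 211 214 211 208 206 208 211 211 211 213 214 214 212 212 214 249]
 [215 213 206 209 204 205 210 213 209 207 204 206 207 210 209 211 212 212 209 212 217 246]
 [214 212 207 209 205 206 210 212 211 205 205 205 207 210 210 210 211 210 208 210 240 245]
 [214 210 207 210 205 205 209 213 209 204 205 206 207 211 211 211 211 209 208 209 246 244]
 [214 211 209 209 204 206 209 213 211 207 207 208 209 212 212 212 211 211 209 215 246 244]
 [213 212 206 209 205 207 209 214 199 163 160 148 149 172 187 211 211 210 208 239 245 244]
 [213 212 206 210 204 208 212 174 126 109 102 103 103 103 109 153 194 213 208 246 245 244]
 [213 211 206 210 206 202 160 113  97 100 105 108 106 106 103  81 172 250 245 245 244 244]
 [215 212 206 209 205 168  94  96 101 103 107 108 108 108 105  77  77 252 244 244 244 244]
 [214 211 206 212 189 132  66  99 104 107 109 111 110 109 105  94  80 142 246 245 244 244]
 [214 211 207 192 151  84  73 101 104 108 113 117 113 112 106  98  84  63 247 24
[... 312 characters left out ...]
4 103 117 130 155 160 145 121 111  97 106 136 231 245 244 244]
 [214 211 207 213 198 143 111  93 110 166 177 175 176 128 105  95 111 213 232 245 244 244]
 [214 210 207 210 208 155 151 107  96 177 177 176 178 134  94 112 195 222 244 244 244 244]
 [213 211 206 209 206 209 197 200 130 146 176 178 178 106 136 198 217 243 245 244 244 244]
 [214 210 208 211 205 207 208 203 199 169 178 165 183 186 195 226 245 245 244 244 244 244]
 [213 211 206 211 205 206 210 212 209 200 199 196 204 206 212 246 245 244 244 244 244 244]
 [213 210 206 209 205 208 210 212 210 204 204 209 248 246 245 244 244 244 244 244 244 244]
 [213 212 206 210 206 206 209 211 210 204 202 214 245 244 244 244 244 244 244 244 244 243]]
```

The post is through the hole and centred. I'll lower the last millimetre and release partly.

arm_command(
  increments="0 0 0 0 0 0.12 200;0 0 0 0 0 0.12 200;0 0 0 0 0 0.12 90;0 0 0 0 0 0.12 90;0 0 0 0 0 0.12 90;0 0 0 0 0 0.12 90",
)

```text
clock: 11.45
position: [0.576, -0.112, 0.0261]
tool_rot: [-3.141, 0.001, -1.448]
force: [-1.3, 0.8, 0.7]
width: 0.0552
gripper_force: 0.0
```

arm_command(
  increments="0 0 0 0 0 -2 90;0 0 0 0 0 -6 90;0 0 0 0 0 -11 90;0 0 0 0 0 -16 0;0 0 0 0 0 -16 0",
)

```text
clock: 11.95
position: [0.5787, -0.1128, 0.193]
tool_rot: [-3.132, -0.002, -1.448]
force: [0.5, -0.3, -1.3]
width: 0.0816
gripper_force: 0.0
```

Run:
```python
from h import *
np.set_printoptions(precision=4,suppress=True,linewidth=200)
w=grab('wrist','w7');a=grab('scene');b=grab('side','s7');s=monitor.read_state();print(s['position'],s['tool_rot'],s['clock'],s['width'])
def crop(d,x,y,w,h,s): return cv2.resize(d['color'][y:y+h,x:x+w,::-1],None,fx=s,fy=s,interpolation=cv2.INTER_CUBIC)
m=np.zeros((600,800,3),np.uint8)
m[:300,:400]=crop(w,0,0,640,480,.625)
m[300:600,:400]=crop(a,215,205,200,150,2)
m[:600,400:]=crop(b,222,195,160,240,2.5)
cv2.imwrite('pics/m7.png',m)
```

```text
[ 0.5759 -0.1122  0.1858] [-3.1408  0.0012 -1.4485] 12.1 0.08531889255629252
```

View pics/m7.png

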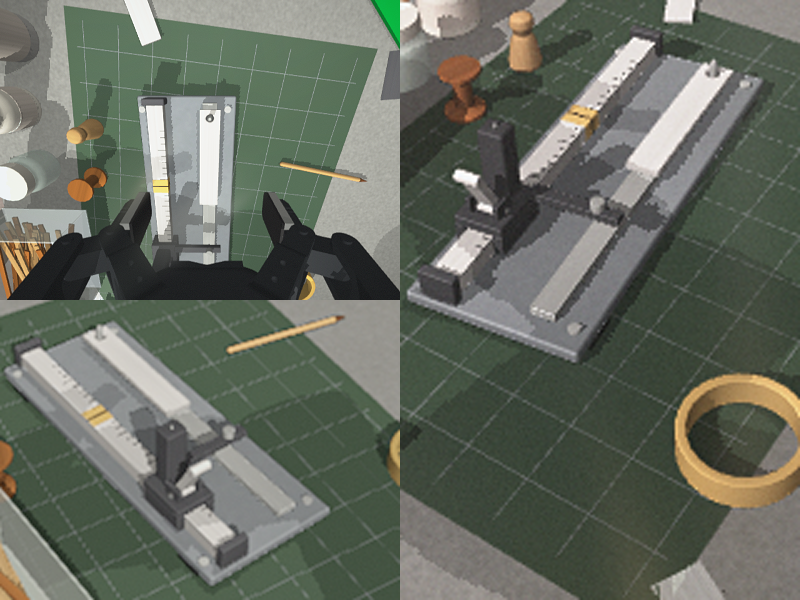

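The bar lies flat on the strip with the post through its hole. The leg's upright stands near side-camera pixel (262,245), with the lever leaning to +y. Next I'll go above the leg.

arm_command(
  increments="0 0 1.1 -21.9 -8.1 0 0;0 0 1.1 -21.9 -8.1 0 0;0 0 1.1 -21.9 -8.1 0 0;0 0 1.1 -21.9 -8.1 0 0;0 0 1.1 -21.9 -8.1 0 0;0 0 1.1 -21.9 -8.1 0 0;0 0 1.1 -21.9 -8.1 0 0;0 0 1.1 -21.9 -8.1 0 0",
)

```text
clock: 12.9
position: [0.6287, 0.1154, 0.1843]
tool_rot: [3.14, -0.002, -2.554]
force: [0.1, 0.2, -0.1]
width: 0.0854
gripper_force: 0.0
```

arm_command(
  increments="0 0 0.47 0 0 0 0;0 0 0.47 0 0 0 0;0 0 0.47 0 0 0 0;0 0 0.47 0 0 0 0;0 0 0.47 0 0 0 0",
)

```text
clock: 13.4
position: [0.6291, 0.1149, 0.1852]
tool_rot: [3.141, -0.001, -3.015]
force: [0.4, 0.4, 0.3]
width: 0.0849
gripper_force: 0.0
```

```bash
cat >> h.py <<'E'
P=np.array([.580,-.1447]);ux=np.array([np.cos(.120),np.sin(.120)]);uy=np.array([-ux[1],ux[0]])
def J(p): e=np.array(p)[:2]-P; return np.array([e@ux,e@uy])*1000
def W(x,y,z): return np.r_[P+(x*ux+y*uy)/1000,z/1000]
E
python3 - <<'E'
from h import *
np.set_printoptions(precision=4,suppress=True,linewidth=200)
w=grab('wrist','w8');s=monitor.read_state();print(s['position'],s['tool_rot'],s['clock'],s['width'],J(s['position']))
b=last('side');a=last('scene')
# upright predicted top corners from edge=218
for yy in (224,244): print(yy,[proj(w,W(x,yy,112)) for x in (68,92)],proj(b,W(80,yy,112)),proj(a,W(80,yy,112)))
cv2.imwrite('pics/w8.png',w['color'][:,:,::-1])
E
```

```text
[0.6292 0.1149 0.1855] [ 3.1405 -0.0006 -3.0146] 13.45 0.08547247899210107 [ 79.9285 251.8775]
224 [array([288.6791, 240.11  ]), array([289.8294, 272.1562])] [263.5126 241.9586] [297.2379 264.2022]
244 [array([317.8139, 240.2884]), array([317.9961, 272.3169])] [257.9965 247.8675] [303.7533 270.1643]
```

View pics/w8.png

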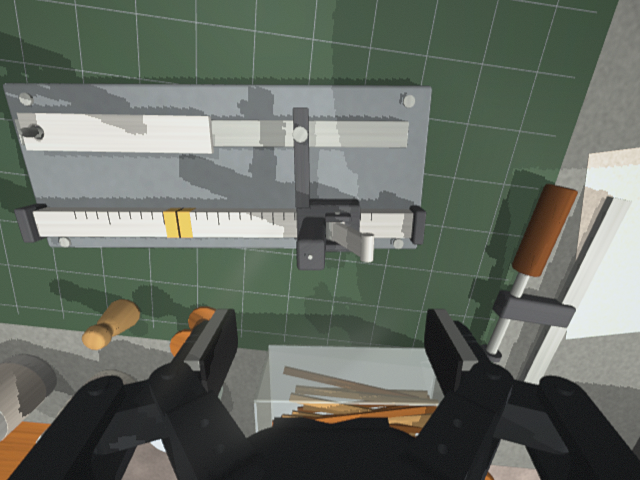

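The wrist view shows the upright's top at u 298–325, v 246–268. The lever end is near (367,247) and the pencil line at (178.5,224). The bar hangs along the strip, with the post at (33,131) and its free end at (211,134).

Run:
```python
from h import *
np.set_printoptions(precision=4,suppress=True,linewidth=200)
w=last('wrist');g=cv2.cvtColor(w['color'],cv2.COLOR_RGB2GRAY)
print(g[256,285:400:1]); 
for n,u,v,z in (('upL',298,258,.112),('upR',325,258,.112),('lever outer',374,248,.093),('mark',178.5,224,.034),('shoe/arm left',294,190,.058)): print(n,J(plane(w,u,v,z)))
print(w['color'][224,165:195].tolist())
hole=plane(w,33,131,.044);print('post',J(hole))
```

```text
[ 98  94  96  96  96  94 101 148 106  97  99  72  61  75  90 101 102  98 101  94  99  97 102 159 213 220 203 140 103 102 102 102 102 102 101 105 101 102  97  72  79  84  83  86  85  83  85  84  84
  83  85  84  82  86 108 102  85  84  84  83  85  95  97  95  96  96  96  96  96  96  85  82  81  91  98 104 117 129 144 165 184 203 215 227 235 236 229 228 130  83  80  84  85  84  82  86  85  83
  83  84  83  89 114  90  84  83  86  85  85  85  84  85  84  86  85]
upL [ 81.1594 230.0696]
upR [ 81.0398 248.9571]
lever outer [ 80.2367 285.6192]
mark [ 79.2308 113.2688]
shoe/arm left [ 42.9673 222.8473]
[[234, 201, 109], [237, 208, 101], [235, 208, 104], [235, 207, 106], [235, 208, 105], [235, 206, 105], [235, 206, 104], [235, 208, 106], [236, 208, 107], [236, 208, 106], [240, 213, 106], [249, 214, 107], [105, 85, 51], [73, 60, 42], [244, 206, 103], [242, 214, 108], [237, 209, 106], [236, 209, 107], [235, 208, 107], [235, 208, 106], [236, 208, 105], [235, 207, 106], [235, 208, 105], [236, 209, 106], [236, 208, 102], [236, 208, 108], [230, 224, 204], [234, 234, 233], [234, 234, 231], [234, 234, 229]]
post [-1.0573 11.3577]
```

arm_command(
  increments="0 0 0.007 0 0.56 3 0;0 0 0.007 0 0.56 7 0;0 0 0.007 0 0.56 10 0;0 0 0.007 0 0.56 11.5 0;0 0 0.007 0 0.56 11.5 50;0 0 0.007 0 0.56 11.5 60",
)

```text
clock: 14.05
position: [0.629, 0.1207, 0.0718]
tool_rot: [3.14, 0.001, -3.024]
force: [0.2, -0.2, 0.8]
width: 0.0651
gripper_force: 0.0
```

```bash
cat > lk.py <<'E'
from h import *
np.set_printoptions(precision=2,suppress=True,linewidth=220)
w=grab('wrist','q');s=monitor.read_state();p=J(s['position']);wd=s['width']*1000
print('TCP jig',p,'z',s['position'][2]*1000,'w',wd,'fingers y',p[1]-wd/2,p[1]+wd/2,'F',s['force'],'g',s['gripper_force'],'t',s['clock'])
g=cv2.cvtColor(w['color'],cv2.COLOR_RGB2GRAY)
E
python3 - <<'E'
from lk import *
for yy in (223.5,229.5): print(yy,proj(w,W(80,yy,112)),proj(w,W(70,yy,46)))
print(proj(w,W(80,285,93)))
v=int(proj(w,W(74,229,112))[1]);print(v)
for r in (v-6,v,v+6,v+12): print(r,g[r,200:460:2])
E
```

```text
TCP jig [ 80.93 257.68] z 72.44055747935042 w 65.48561931184797 fingers y 224.94124478461 290.42686409645796 F [-0.16  0.31  0.15] g 0.0 t 14.1
223.5 [237.34 366.03] [267.17 270.08]
229.5 [253.39 365.99] [278.03 270.05]
[392.58 335.57]
352
346 [151 114 114 118  69  48  46  43  38  32  50  95  93  94  95  93  94  86  32  37  32  30  33  33  32  32  80  84  91  93  94  94  94  92  93  91  90  89  90  92  92 102 103 117 118 120  97  93  90  83  82  67  58  83
  85  99  99  98 100  99 100 100  99  99 100 102 119  99 102 101 101 101 101 101 103 103 102 103 104 102 104 102 106 131 131 123 142 154 161 168 173 174 172 168 157 145 103  96 101 116  96  33  30  31  27  26  27  28
  28  26  28  27  28  48  94  91  93  94  92  93  87  37  32  33  32  35  32 100 100  99]
352 [ 94  54  47  45  41  43  40  38  35  38  39  37  34 122 166 163 164 134  47  55  33  36  35  38  35  33  64  72  88  92  91  88  90  90  91  92  91  89  90  90  94  92  91  91  91  93  92  93  89  85  81  72  60  81
  95  98  98  97  98  98  99  99 100  98 100 133 101 101 100 102 102 101 100 101 101 102 103 102 102 103 103 10
[... 551 characters left out ...]
65 190 217 230 238 233 236 251 199  91 131 100  98  95  97  99  30  25  27  27  24
  26  26  25  46  45  41  52  52  49  27  34  34  32  31  35  35  33  32  30  35  33  30]
364 [ 41  39  47  53  52  40  38  40  39  39  37  40  41  41  41  40  38  34  49  52  44  47  50  49  39  39  38  72  84  99 102 100 101  78 101 102 102  87  94  93  88  98  81  79  78  79  80  78  82  77  72  70  75  86
 110 108 108 108 109 109 108 108 110 109 126 112  96 100  99 100 100  98  98 100 100  99  98  97  99 100  99  98  97  98  98  96  97  96  98  96  95  95  96  97  97  96 101 113  97  97  94  97  96  98  29  21  29  29
  28  26  27  48  49  30  29  33  32  34  32  33  33  34  33  31  32  33  40  44  43  37]
```

arm_command(
  increments="0 0 0 0 0 0 72;0 0 0 0 0 0 84;0 0 0 0 0 0 84;0 0 0 0 -0.2 0 84;0 0 0 0 -0.7 0 84;0 0 0 0 -1.3 0 84;0 0 0 0 -2.0 0 84;0 0 0 0 -2.0 0 84",
)

```text
clock: 14.9
position: [0.6314, 0.0995, 0.0713]
tool_rot: [3.141, 0.001, -3.027]
force: [0.9, -0.8, 0.7]
width: 0.0574
gripper_force: 0.6
```

Run:
```python
from lk import *
for r in (352,364): print(r,g[r,230:420:2])
```

```text
TCP jig [ 80.2  236.74] z 71.27834574539507 w 57.3010304294134 fingers y 208.0916673489966 265.39269777841 F [ 0.49 -0.99  0.79] g 0.5806724354624748 t 14.95
352 [ 35  38  36  41  39  41 161 162 165  67  49  40  32  69  73  88  92  91  87  87  86  87  89  76  80  80  81 100 101 116  88  88  90  90  88  86  81  78  69  58  80  97  95  96  95  96  97  97  97  98  97  96  98  99
  98  99  99  98  99  99  97  97  99  97 120 102  97  98  96  96  96  96 129 143 154 160 167 172 169 165 160 150 136  35  25  28  29  23  29  25  46  43 122 153 151]
364 [ 39  42  41  41  44  44  43  44  36  42  63  52  49  45  73  85  76  76  74  75  76  76  77  76  84  90  90  80  79  78  78  77  76  77  77  78  84  77  68  58  92 106 106 107 104 105 105 106 107 107 107  96  95  96
  96  97  96  96  98  96  97  96  94 120  99  94  95  94  94  94  94  94  95  93  93  90  89  93  91  91  91  94  94  97  40  26  24  27  22  32  46  45  28  29  31]
```

arm_command(
  increments="0 0 0 0 -0.5 0 84;0 0 0 0 -1.5 0 84;0 0 0 0 -2.7 0 84;0 0 0 0 -3.9 0 84;0 0 0 0 -5.1 0 84;0 0 0 0 -6.0 0 84;0 0 0 0 -6.5 0 84;0 0 0 0 -6.7 0 84",
)

```text
clock: 15.75
position: [0.6391, 0.0336, 0.0712]
tool_rot: [3.14, 0.001, -3.026]
force: [0.9, 1.6, 1.2]
width: 0.0572
gripper_force: 0.7
```

Run:
```python
from lk import *
for n,y in (('mark',112.7),): print(n,[proj(w,W(x,y,34)) for x in (68,80,92)])
hs=cv2.cvtColor(w['color'],cv2.COLOR_RGB2HSV)
m=(hs[...,0]>15)&(hs[...,0]<30)&(hs[...,1]>100)&(hs[...,2]>120)
n,l,st,c=cv2.connectedComponentsWithStats(m.astype(np.uint8));print([x.tolist() for x in st[1:] if x[4]>60])
v=int(proj(w,W(72,112.7,34))[1])
for r in (v-4,v,v+4): print(r); print(w['color'][r,100:300:2].tolist())
```

```text
TCP jig [ 79.94 170.05] z 71.20309206980951 w 57.50467972913783 fingers y 141.29886729420505 198.80354702334287 F [-0.24 -0.01  0.03] g 0.0 t 15.8
mark [array([230.86, 260.1 ]), array([232.92, 278.8 ]), array([234.9 , 296.77])]
[[232, 251, 23, 46, 797], [210, 258, 23, 39, 710]]
262
[[236, 234, 229], [237, 235, 230], [239, 239, 233], [141, 140, 133], [241, 240, 234], [239, 237, 232], [238, 237, 231], [238, 237, 231], [238, 237, 232], [238, 237, 232], [239, 238, 232], [247, 246, 240], [93, 92, 87], [244, 243, 238], [240, 238, 232], [239, 238, 232], [238, 238, 232], [239, 238, 233], [239, 238, 234], [242, 241, 236], [167, 165, 159], [244, 244, 237], [241, 240, 235], [240, 239, 234], [240, 240, 235], [241, 240, 235], [241, 240, 235], [241, 240, 235], [249, 248, 243], [83, 80, 78], [247, 246, 242], [241, 240, 237], [241, 241, 237], [241, 241, 237], [241, 240, 237], [241, 241, 237], [244, 243, 239], [205, 205, 197], [229, 228, 220], [243, 243, 240], [242, 241, 238], [242, 242, 239], [241, 242, 239], [241, 242, 238], [242, 243, 239], [247, 249, 245], [96, 98, 93], [247, 249, 245], [242, 244
[... 3382 characters left out ...]
06, 106], [248, 226, 115], [242, 222, 116], [243, 223, 117], [233, 205, 107], [234, 204, 106], [208, 167, 90], [204, 165, 87], [204, 166, 89], [210, 170, 94], [107, 90, 62], [66, 61, 54], [206, 168, 95], [203, 167, 97], [202, 166, 97], [202, 168, 99], [201, 167, 101], [200, 165, 100], [199, 165, 100], [200, 166, 102], [200, 165, 97], [179, 172, 159], [189, 187, 178], [191, 188, 178], [191, 189, 181], [179, 177, 170], [165, 162, 157], [193, 191, 183], [194, 191, 184], [197, 196, 187], [100, 100, 98], [81, 83, 83], [86, 85, 88], [85, 86, 88], [86, 86, 87], [86, 86, 87], [75, 77, 78], [60, 62, 63], [51, 52, 52], [53, 54, 56], [50, 52, 52], [57, 57, 59], [57, 57, 59], [56, 57, 60], [55, 56, 57]]
```

Run:
```python
from h import *
np.set_printoptions(precision=2,suppress=True,linewidth=220)
w=last('wrist')
print('line',J(plane(w,231.3,266,.034)),'edge',[J(plane(w,269.8,266,z)) for z in (.034,.046,.058)])
# per-row boundary for rows
g=cv2.cvtColor(w['color'],cv2.COLOR_RGB2GRAY).astype(int)
for r in range(240,300,5):
    d=np.diff(g[r,255:300]);i=d.argmin();print(r,255+i,[round(J(plane(w,256+i,r,z))[1],1) for z in (.046,.058)],'x',J(plane(w,256+i,r,.046))[0].round())
```

```text
line [ 71.73 112.58] edge [array([ 71.84, 135.18]), array([ 66.74, 137.56]), array([ 61.63, 139.95])]
240 265 [np.float64(136.5), np.float64(139.0)] x 52.0
245 265 [np.float64(136.3), np.float64(138.8)] x 55.0
250 288 [np.float64(148.5), np.float64(150.1)] x 57.0
255 266 [np.float64(136.5), np.float64(138.9)] x 60.0
260 259 [np.float64(132.5), np.float64(135.2)] x 63.0
265 259 [np.float64(132.2), np.float64(135.0)] x 66.0
270 269 [np.float64(137.5), np.float64(139.9)] x 69.0
275 269 [np.float64(137.3), np.float64(139.7)] x 72.0
280 270 [np.float64(137.7), np.float64(140.1)] x 75.0
285 270 [np.float64(137.5), np.float64(139.9)] x 78.0
290 270 [np.float64(137.3), np.float64(139.7)] x 81.0
295 271 [np.float64(137.7), np.float64(140.0)] x 85.0
```

arm_command(
  increments="0 0 0 0 -0.3 0 84;0 0 0 0 -0.9 0 84;0 0 0 0 -1.5 0 84;0 0 0 0 -2.0 0 84;0 0 0 0 -2.35 0 84;0 0 0 0 -2.45 0 84;0 0 0 0 -2.45 0 84",
)

```text
clock: 16.5
position: [0.6419, 0.0097, 0.0712]
tool_rot: [3.141, 0.001, -3.026]
force: [1.2, -0.3, 0.6]
width: 0.0569
gripper_force: 0.0
```

```bash
cat >> lk.py <<'E'
def meas():
    for r in (272,278,284,290):
        seg=w['color'][r,225:330].astype(int)
        d=np.diff(seg.sum(1)); print(r,[(225+i,int(d[i])) for i in range(len(d)) if abs(d[i])>110])
E
python3 - <<'E'
from lk import *
meas()
for y in (112.6,): print('line',[proj(w,W(x,y,34)) for x in (70,80,90)],'edge46',[proj(w,W(x,y,46)) for x in (65,75,85)])
E
```

```text
TCP jig [ 79.88 146.03] z 71.19144063245923 w 57.38303371882725 fingers y 117.33867640567011 174.72171012449735 F [-0.27 -0.63  0.24] g 0.0 t 16.55
272 [(250, -248), (252, 126), (268, -152)]
278 [(250, -123), (252, 114), (269, -205)]
284 [(253, -175), (269, -137), (315, 178)]
290 [(253, -211), (270, -203), (315, 173)]
line [array([272.17, 263.17]), array([273.2, 278.7]), array([274.19, 293.72])] edge46 [array([267.99, 263.16]), array([269.17, 279.78]), array([270.3 , 295.82])]
```

The shoe edge at (269.5,280) matches the line's position to about 1 mm. I'll squeeze lightly now, with the lever still open.

arm_command(
  increments="0 0 0 0 0 0 90;0 0 0 0 0 0 94;0 0 0 0 0 0 94;0 0 0 0 0 0 94",
)

```text
clock: 16.95
position: [0.6419, 0.01, 0.0716]
tool_rot: [3.141, 0.001, -3.025]
force: [-3.0, -2.2, 5.7]
width: 0.054
gripper_force: 8.2
```

Run:
```python
from lk import *
meas()
```

```text
TCP jig [ 79.96 146.15] z 71.59026729436181 w 54.0227439019922 fingers y 119.13757484122354 173.16031874321575 F [-2.59 -1.25  5.65] g 8.167113214731216 t 17.0
272 [(249, -123), (250, -165), (251, 185), (270, -214)]
278 [(270, -214)]
284 [(253, -160), (271, -185), (317, 175)]
290 [(252, -117), (253, -146), (271, -250), (317, 129)]
```

arm_command(
  increments="0 0 0 0 -0.11 0 100;0 0 0 0 -0.21 0 106;0 0 0 0 -0.31 0 112;0 0 0 0 -0.41 0 118;0 0 0 0 -0.43 0 118;0 0 0 0 -0.43 0 118",
)

```text
clock: 17.6
position: [0.6428, 0.0059, 0.0719]
tool_rot: [3.14, 0.002, -3.025]
force: [-0.8, 0.7, 6.7]
width: 0.046
gripper_force: 4.8
```

Run:
```python
from lk import *
meas()
print('edge46',[proj(w,W(x,112.6,46)) for x in (72,75,80)])
```

```text
TCP jig [ 80.41 142.04] z 71.86559857215491 w 45.99282566155382 fingers y 119.03955250728791 165.03237816884172 F [-0.82  0.16  7.  ] g 4.801625087857246 t 17.65
272 [(256, -136), (257, -194), (258, 215), (277, -214)]
278 [(257, -111), (277, -209), (278, -132)]
284 [(259, -113), (260, -144), (277, -152), (278, -154)]
290 [(259, -117), (260, -147), (278, -254)]
edge46 [array([275.91, 273.45]), array([276.21, 278.36]), array([276.72, 286.44])]
```

arm_command(
  increments="0 0 0 0 -0.11 0 124;0 0 0 0 -0.22 0 130;0 0 0 0 -0.32 0 136;0 0 0 0 -0.42 0 142;0 0 0 0 -0.46 0 142;0 0 0 0 -0.46 0 142",
)

```text
clock: 18.25
position: [0.6432, 0.0013, 0.0714]
tool_rot: [3.14, 0.001, -3.025]
force: [0.6, 2.7, 4.7]
width: 0.0381
gripper_force: 2.9
```

Run:
```python
from lk import *
meas()
print('edge46',[proj(w,W(x,112.6,46)) for x in (72,75,80)])
```

```text
TCP jig [ 80.18 137.43] z 71.38734535445033 w 37.812556022194755 fingers y 118.52316950727325 156.33572552946802 F [0.49 2.77 4.37] g 2.9211929999291897 t 18.3
272 [(264, -271), (266, 194), (284, -145), (285, -162)]
278 [(285, -208)]
284 [(267, -155), (285, -247)]
290 [(267, -209), (285, -146), (286, -147)]
edge46 [array([284.12, 274.03]), array([284.38, 278.96]), array([284.82, 287.05])]
```

arm_command(
  increments="0 0 0 0 -0.12 0 148;0 0 0 0 -0.22 0 154;0 0 0 0 -0.22 0 165;0 0 0 0 -0.22 0 200;0 0 0 0 -0.22 0 200;0 0 0 0 -0.22 0 200",
)

```text
clock: 18.9
position: [0.6433, -0.0013, 0.0717]
tool_rot: [3.141, 0.001, -3.026]
force: [-2.1, -0.9, 10.8]
width: 0.0297
gripper_force: 58.4
```

Run:
```python
from lk import *
meas()
print('edge46',[proj(w,W(x,112.6,46)) for x in (72,75,80)])
a=grab('side')
g=cv2.cvtColor(a['color'],cv2.COLOR_RGB2GRAY)
print('post/hole world, bar end proj', proj(a,W(0,148,30)))
```

```text
TCP jig [ 79.98 134.77] z 71.7207756475211 w 29.677522623192022 fingers y 119.93609291655079 149.61361553974282 F [-2.33  0.21 11.56] g 58.4331214427948 t 18.95
272 [(245, -129), (269, -292), (270, 121), (289, -257), (290, -120)]
278 [(289, -164), (290, -163)]
284 [(272, -155), (290, -189)]
290 [(271, -115), (272, -155), (290, -251), (291, -118)]
edge46 [array([289.02, 274.19]), array([289.26, 279.11]), array([289.66, 287.18])]
post/hole world, bar end proj [319.13 262.21]
```

The lever is pinched shut at 58 N and the edge is within about 0.5 mm of the line. A quick check that the bar has not shifted, then I hand in.

Run:
```python
from h import *
a=last('side')['color'][:,:,::-1].astype(int);b=cv2.imread('pics/s7.png').astype(int)
D=np.abs(a-b).max(2)
d=last('side');u,v=proj(d,W(0,0,44)).astype(int);print(u,v,D[v-8:v+14,u-10:u+10].mean())
s=monitor.read_state();print(s['dq'].round(4),s['gripper_force'],s['clock'])
ok=D[v-8:v+14,u-10:u+10].mean()<12
print(manip.sign_off() if ok else 'bar region changed')
```

```text
347 219 22.672727272727272
[ 0.0001 -0.0005 -0.0002  0.0008 -0.001   0.0007] 58.432461619377136 19.0
bar region changed
```

Run:
```python
from h import *
np.set_printoptions(linewidth=220)
a=cv2.cvtColor(last('side')['color'],cv2.COLOR_RGB2GRAY);b=cv2.imread('pics/s7.png',0)
for g in (b,a): print(g[214:246:2,322:368:2])
```

```text
[[104  51  47  62  61  62  58  59  58  54  58  77  79 101  92  86  81  85  87  87  85  87  88]
 [101  58  47  58  59  54  59  59  63  86  83  80  82  81  82  78 100  95  83  81  91  87 105]
 [100  99 102 102 148 151 124  72  83  75  78  80  82  77  85  89  85  87  82 101  96 101  83]
 [ 99 101 100 144 142 145 144 141 146 148 121 209 197 118  81  86  86  86  85  82  97  79 100]
 [ 99 104 148 144 146 144 141 144 145 140 238 233 174 121 165 135  87  86  87 104  89  85  86]
 [ 97 143 144 141 143 142 146 142 142 219 232 136 173 103 238 233 169 101  89  78  68  61  83]
 [146 143 147 141 142 145 149 141 201 231 228 230 217 234 231 203 102 103 100 141 145 173 116]
 [149 142 148 144 146 144 139 146 232 229 229 228 228 231 233 104  98  96 203 192  95 142  96]
 [147 141 147 141 146 145 137 235 230 229 227 228 227 232  99  98  99 104 151 125 141 117  68]
 [144 144 148 140 142 139 234 229 228 227 228 227 229 163  75 100  94 138 134 138 134  75  67]
 [138 145 144 141 140 218 229 229 227 227 225 229 229  84 103  97 141 133 137 138  98  67  73]
 [148 145 139 143 176 228 228 227 226 224 228 229 100  
[... 1241 characters left out ...]
0 101 103 107 158 128 149 128  74]
 [101 105 100 102 104  99 175 175 167 169 172 235 234 174  79 101 105 147 150 144 146  74  70]
 [100 101  99 102 106 160 168 175 240 233 233 235 239  93 103 106 149 143 147 145  99  71  70]
 [102 106  95 102 129 175 238 235 231 229 233 238  97 101 107 153 149 145 147 114  72  60  70]
 [106 105 103 112 239 234 233 231 230 232 236 130 105 105 103 151 145 145 142  73  51  70  70]
 [102  99 150 237 231 233 231 230 231 235 164  81  95  99 146 146 143 151  98  50  66  88  91]
 [151 172 207 234 232 230 230 229 232 235  87  98  98 151 149 144 147 119  76  59  68  89 105]
 [202 202 194 243 234 234 230 234 237 103 102 100 105 147 144 144 140  75  72  67  92  90  88]]
```

The edges are identical to the pixel and only a shadow was added, so the bar has not moved. Handing in.

```bash
python3 -c "
from h import *
print(manip.sign_off())"
```

```text
the job is handed in; nothing more can be done
None
```

I handed the job in at about 19 s. By camera, the bar hangs flat on the strip over the post and the leg's edge is about 0.5 mm from the pencil line. The fingers still pinch upright and lever at 58 N; I took the lever as shut from that grip, without reading its angle, and the hand-in gave no verdict.

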